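# Clear the keyboard and shut the laptop

## Robot

A 7-joint arm with a two-finger parallel gripper is mounted at the origin on the work surface. World frame = base frame: x ahead of the robot, y to its left, z up, the work surface at z = 0. Lengths are in m, angles in rad, forces in N, time in s.
With the tool pointing down it reaches from about 0.35 to 0.9 m from the base axis. Payload 8.1 kg.
Tool frame: the origin (TCP) lies between the finger pads; the fingertips stand 11 mm ahead of it and the grasp point (between the pads) lies 8 mm behind it; z points along the fingers, y is the line along which they close (so a half turn about z gives the same grasp; the last joint's range is limited). The gripper opens to 92 mm and grips with 3 to 60 N. Pads are 19 mm wide; open, the fingers measure 130 mm over their backs; the gripper's body (75 mm by 190 mm) begins 47 mm behind the grasp point.
Start: joints at [1.033, 0.434, 0.025, 1.573, -0.012, 1.134, -0.075], TCP at [0.263, -0.567, 0.238] pointing down, gripper open.
Joint ranges: [-2.62, 2.62], [-0.44, 2.09], [-1.27, 1.32], [0.08, 2.57], [-1.32, 4.46], [0.12, 2], [-2.74, 2.74]. Speed limits (rad/s): [2.22, 2.22, 3.01, 3.01, 3.14, 3.14, 3.14].

## Interface

Orientations are given as a rotation vector (axis times angle).
In Python, from cell import observe, get_image, camera_params, sign_off gives the robot as it stands.
- The arm moves only by the shell command python3 -m pendant 'ROWS' [FORCE]. ROWS is JSON, one flat list of numbers, 7 for each row, row after row: the shift along the tool's x, y, z in m, then the turn, a rotation vector about the tool's x, y, z in rad, then the finger opening in m, from 0 to 0.0918. In form: [dx, dy, dz, rx, ry, rz, jaw, dx, dy, dz, rx, ry, rz, jaw, ...]. A call has 1 to 10 rows; each row shifts and turns the commanded pose from where the row before left it, along the tool's axes as they then stand; what a row does not reach is not made up. A row lasts 1/8 s, in which the tool goes at most 62.5 mm and 10.7 degrees, less where a joint would pass 70% of its speed; a pose out of reach is approached as far as the arm can. A call is refused whole if a number of a shift passes 0.0625 or a number of a turn 0.188, either way. A call with a gripper value outside its range is refused whole. The fingers move at their own pace and stop on an object; FORCE is the grip in N (left out, the last holds). Time passes only in rows, so rows that do not move let the fingers close. It gives the time, the measured TCP pose, the force, the opening and the grip force at its end, in the units of the state.
- observe(): the state, without advancing time (a new reading comes with each control period).
- get_image(name): name is "scene" or "top" or "wrist"; returns the picture (384x512x3 uint8, red, green, blue); there is no depth.
- camera_params(name): a dict with "intrinsics" (3x3 intrinsics, pixels), "eye" and "rotation" of the camera in the world; the wrist camera has in their place "T_tool_cam" (4x4, takes a point from camera to tool coordinates, whose origin is the TCP and whose axes are the flange's). Camera axes: x right, y down, z forward; pixel columns grow to the right and rows downward; lengths in m; the calibration is good to about 2 mm. A picture is of the moment at which its call begins: read the wrist's pose just before it. camera_params takes no time and is no camera call.
- sign_off(): hands the job in; it is judged then, once.
The state is a dict: "clock": time; "joints": joint angles; "dq": joint speeds; "joint_efforts": joint torques, N m; "position": TCP position; "ee_rot": TCP orientation; "force": force on the tool from outside, world axes, zero at the start; "ft_torque": the same for the moment, N m; "width": opening from 0.0 (shut) to 1.0 (fully open); "gripper_force": force on a finger pad.
Only numpy, scipy, OpenCV 4.12 (cv2) and the standard library are available. Lean on these libraries where they do the work, as an engineer would, in place of code of your own. Each camera call takes 0.05 s, during which the arm holds its last target. There are 200 camera calls.

## Task

A paintbrush has been left lying on the keyboard of the open laptop. With your fingertips, push the brush sideways off the laptop so that it lies on the table, then push the screen shut until it is fully closed; be gentle, and do not pick up the brush or the laptop. Leave the laptop where it is and do not move the pots, the mouse or the other things around it.

Things in the scene. Friction and masses are not known exactly. Their poses are not given: they have to be found in the camera images.
- laptop: grey school laptop's base, 200 mm deep (x) by 290 mm wide (y), on rubber feet; loose: about 1.2 kg with screen, slides when pushed with 5 N or more. Origin: centre of its underside. +x to the hinge at its back (roughly away from the robot), y to the user's left, z up. The deck (level keys and touch pad) is 16 mm above the table, edges at x = -100 and +100, y = -145 and +145 mm
- lid (a joint): angle of the screen, rad: 0 = fully shut on the deck, 1.57 = upright, more = leaning back (stop at 2.2); starts at 1.35 to 1.9. Friction hinge: the screen stays at any angle it is left, also when almost shut, so it must be pushed all the way; 2 to 3 N at its free edge. Stiff panel 288 mm wide, 6 mm thick, reaching 193.5 mm from the hinge line
- hinge (a point): middle of the screen's hinge line, at x = 95.5, y = 0, z = 17.5 mm in the laptop's frame; the line runs along the laptop's y
- lid_edge (a point): middle of the screen's free (top) edge, on its outer face (back of the screen): 193.5 mm from the hinge line along the screen and 6.5 mm off the hinge plane on the outer side. Moves with the screen; 24 mm above the table when shut. x along the screen to the hinge, z out of the outer face
- brush: flat paintbrush lying on the keyboard and touch pad, roughly front to back, hair towards the screen: 140 mm long, round wooden handle 8 mm thick, flat head (ferrule and hair, the last 43 mm) 20 mm wide and 8 mm thick, 20 g, balance point within 8 mm of mid-length. Origin: mid-length, mid-thickness (20 mm above the table on the deck, 4 mm when flat on the table). x along it to the hair, z out of a flat side
- brush_head (a point): tip of the brush's hair, 70 mm from its middle, mid-thickness
- brush_tail (a point): end of the brush's handle, 70 mm from its middle, mid-thickness
- pot_painted: painted flower pot, 90 mm across, 84 mm high, to the left of the laptop, its middle 130 to 160 mm from the laptop's side. Origin under its centre. Leave alone
- mouse: black computer mouse, 100 x 58 x 30 mm, to the right of the laptop, its middle 110 to 140 mm from the laptop's side. Origin under its centre. Leave alone
- pot_bare: plain terracotta pot, 81 mm across, 76 mm high. Origin under its centre. Leave alone
- brush_cup: white cup, 72 mm across, 90 mm high, with three brushes standing in it up to 200 mm high. Origin under its centre. Leave alone
- paint_a: paint bottle, 48 mm across, 130 mm high. Origin under its centre. Leave alone
- paint_b: paint bottle, 48 mm across, 130 mm high. Origin under its centre. Leave alone
Mind the look-alikes: they are no part of the job. Leave any red look-alike of the brush alone.

How it is judged:
By the outcome, as a careful person would: the job done as asked, in the order asked, and still so for the second after the job is handed in, with the robot touching nothing.
It also fails if it takes over 64 s, if anything falls off the work surface, if the arm or the gripper's body presses on something with over 40 N, if the wrist force passes 120 N, or if a joint passes its speed limit or range.

## Working session

There is one attempt and no reset: what is moved stays moved. The work goes in short steps, Python scripts to look and compute and a shell command to move; the robot and the scene stay as the last step left them, time stands still between calls to the robot, and variables do not carry over. Pictures are saved under pics/ and viewed, at most 10 in all, crops included, and the job is handed in when it is done.

```bash
mkdir -p pics; python3 - <<'E'
from cell import *
import cv2,numpy as np
s=observe();print(s)
for n in("top","scene"):
    cv2.imwrite(f"pics/{n}0.png",get_image(n)[:,:,::-1]);p=camera_params(n);print(n,{k:np.round(v,4).tolist() for k,v in p.items()})
print(camera_params("wrist"))
E
```

```text
{'clock': 0.0, 'joints': array([ 1.03341083,  0.43521661,  0.02493605,  1.57409265, -0.0115928 ,
        1.13401284, -0.07511523]), 'dq': array([-0.00046473,  0.00016252,  0.00114292, -0.00105787,  0.00143102,
       -0.0005067 ,  0.00036597]), 'joint_efforts': array([ 7.08378211e-04, -6.67844439e+01,  9.85503606e-01, -3.14454317e+01,
       -6.04390120e-02,  4.30481869e-02,  1.52814414e-04]), 'position': array([ 0.26301593, -0.56641302,  0.23695022]), 'ee_rot': array([-3.06618841e+00, -6.77192169e-01,  7.40987926e-04]), 'force': array([-0.28753082,  0.23129388, -0.25379785]), 'ft_torque': array([ 0.03735624, -0.00213038, -0.00034938]), 'gripper_force': 0.0, 'width': 1.0009076725309625}
top {'intrinsics': [[425.8918, 0.0, 255.1987], [0.0, 425.8918, 196.615], [0.0, 0.0, 1.0]], 'eye': [0.3158, -0.0158, 1.5922], 'rotation': [-2.1238, 2.17, -0.152]}
scene {'intrinsics': [[352.2935, 0.0, 254.3539], [0.0, 352.2935, 187.843], [0.0, 0.0, 1.0]], 'eye': [1.174, 0.7653, 0.9203], 'rotation': [-0.8606, -2.4949, 1.1175]}
{'intrinsics': array([[285.77617382,   0.        , 251.40970344],
       [  0.        , 285.77617382, 184.30655941],
       [  0.        ,   0.        ,   1.        ]]), 'T_tool_cam': array([[ 1.09973962e-03, -9.59453529e-01, -2.81864713e-01,
         7.58680500e-02],
       [ 9.99999395e-01,  1.05472099e-03,  3.11437309e-04,
        -2.35490991e-04],
       [-1.52099806e-06, -2.81864885e-01,  9.59454109e-01,
        -1.48215266e-01],
       [ 0.00000000e+00,  0.00000000e+00,  0.00000000e+00,
         1.00000000e+00]])}
```

View pics/top0.png

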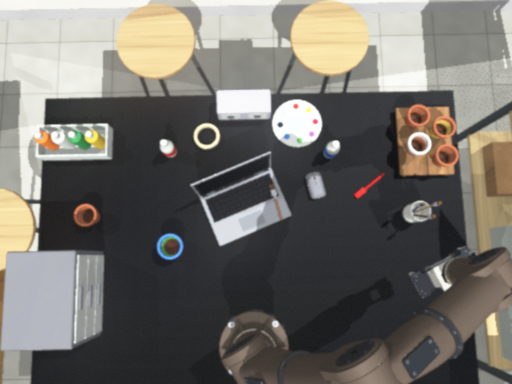

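View pics/scene0.png

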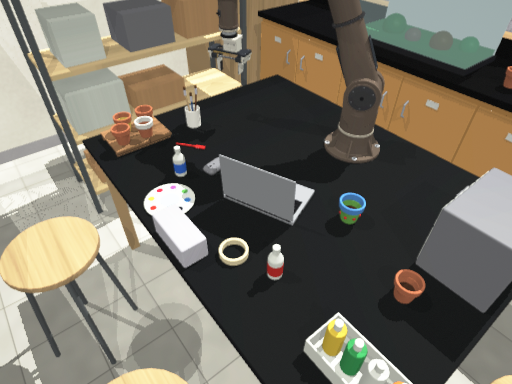

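The top view shows the laptop around (242,200), its front corners near (220,243) and (291,213). The brush is near (277,203) by the laptop's right edge, the mouse at (316,185) and the painted pot at (170,246).

```bash
cat > h.py <<'E'
from cell import *
import cv2,numpy as np
from scipy.spatial.transform import Rotation as R
def ray(n,uv,z,pose=None):
    p=camera_params(n);K=p["intrinsics"]
    if n=="wrist":
        T=p["T_tool_cam"];Rt=R.from_rotvec(pose[1]).as_matrix();e=pose[0]+Rt@T[:3,3];M=Rt@T[:3,:3]
    else: e=p["eye"];M=np.array(p["rotation"]);M=M if M.shape==(3,3) else R.from_rotvec(M).as_matrix()
    d=M@np.linalg.inv(K)@np.array([uv[0],uv[1],1.]);return e+d*(z-e[2])/d[2]
E
python3 - <<'E'
from h import *
im=cv2.imread("pics/top0.png")
c=cv2.resize(im[145:255,185:335],None,fx=5,fy=5,interpolation=cv2.INTER_CUBIC)
cv2.imwrite("pics/crop.png",c)
for n,uv,z in[("FL",(220,243),.016),("FR",(291,213),.016),("mouse",(316,185),.02),("pot",(170,246),.08)]:print(n,ray("top",uv,z))
E
```

```text
FL [0.37212955 0.11675614 0.016     ]
FR [ 0.47740517 -0.14824407  0.016     ]
mouse [ 0.58020215 -0.24492997  0.02      ]
pot [0.36309234 0.28797916 0.08      ]
```

View pics/crop.png

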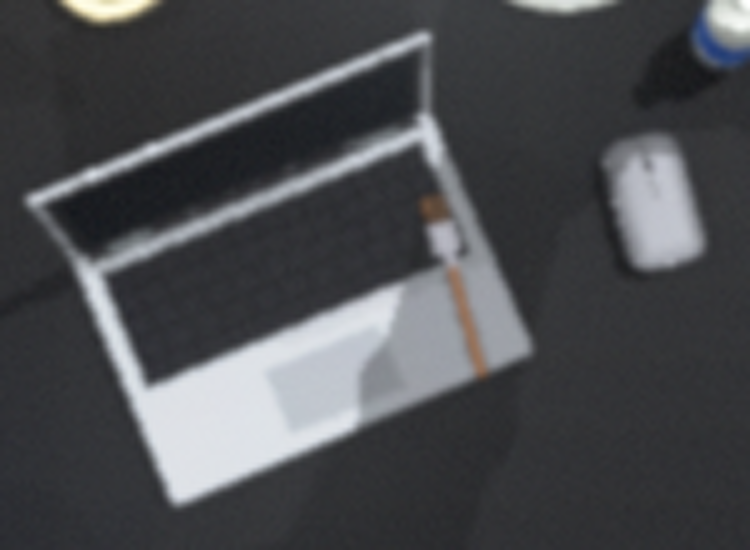

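The crop shows base corners at FL (175,506), FR (532,352) and hinge-side BR (432,118). The brush tail is at (482,375), its head at (430,197). The lid's free corners are at (28,200) and (430,35).

```bash
cat >> h.py <<'E'
def cr(x,y): return (x/5+185-.4,y/5+145-.4)
FL=ray("top",cr(175,506),.014);FR=ray("top",cr(532,352),.014)
yl=(FL-FR)/np.linalg.norm(FL-FR);xl=np.array([yl[1],-yl[0],0])
Lc=(FL+FR)/2+xl*.1;Lc[2]=0
def w2l(p): d=p-Lc;return np.array([d@xl,d@yl,p[2]])
def l2w(x,y,z=0): return Lc+xl*x+yl*y+np.array([0,0,z])
E
python3 - <<'E'
from h import *
print("w",np.linalg.norm(FL-FR),"yaw",np.arctan2(xl[1],xl[0]),"C",Lc)
for n,uv,z in[("BR",(432,118),.016),("BL",(80,262),.016),("tail",(482,375),.02),("head",(430,197),.02),("mouse",(653,203),.02)]:
    p=ray("top",cr(*uv),z);print(n,p.round(4),w2l(p).round(4))
for uv in[(28,200),(430,35)]:
  for a in (1.35,1.5,1.6,1.7,1.8,1.9):
    z=.0175+.1935*np.sin(a);print(a,w2l(ray("top",cr(*uv),z)).round(3), .0955-.1935*np.cos(a))
s=observe();print(R.from_rotvec(s["ee_rot"]).as_matrix().round(3))
E
```

```text
w 0.2877625808984523 yaw 0.3853527613937523 C [0.50872333 0.02275499 0.        ]
BR [ 0.6488 -0.0784  0.016 ] [ 0.0918 -0.1464  0.016 ]
BL [0.5448 0.1877 0.016 ] [0.0954 0.1393 0.016 ]
tail [ 0.4533 -0.1101  0.02  ] [-0.1013 -0.1023  0.02  ]
head [ 0.5877 -0.0752  0.02  ] [ 0.0364 -0.1204  0.02  ]
mouse [ 0.5795 -0.2419  0.02  ] [-0.0339 -0.2719  0.02  ]
1.35 [0.112 0.143 0.206] 0.05312220604749647
1.5 [0.112 0.142 0.211] 0.08181235147729948
1.6 [0.111 0.142 0.211] 0.1011501075652994
1.7 [0.112 0.143 0.209] 0.12043140964618401
1.8 [0.113 0.143 0.206] 0.13946360532311236
1.9 [0.114 0.143 0.201] 0.1580565311880879
1.35 [ 0.11  -0.146  0.206] 0.05312220604749647
1.5 [ 0.109 -0.145  0.211] 0.08181235147729948
1.6 [ 0.109 -0.145  0.211] 0.1011501075652994
1.7 [ 0.109 -0.145  0.209] 0.12043140964618401
1.8 [ 0.11  -0.146  0.206] 0.13946360532311236
1.9 [ 0.111 -0.146  0.201] 0.1580565311880879
[[ 0.907  0.421 -0.001]
 [ 0.421 -0.907  0.001]
 [-0.    -0.001 -1.   ]]
```

```bash
python3 -m pendant '[0.0432,-0.0363,0,0,0,0,0.0918,0.0432,-0.0363,0,0,0,0,0.0918,0.0432,-0.0363,0,0,0,0,0.0918,0.0432,-0.0363,0,0,0,0,0.0918,0.0432,-0.0363,0,0,0,0,0.0918,0.0432,-0.0363,0,0,0,0,0.0918,0.0432,-0.0363,0,0,0,0,0.0918,0.0432,-0.0363,0,0,0,0,0.0918,0.0432,-0.0363,0,0,0,0,0.0918,0.0432,-0.0363,0,0,0,0,0.0918]' && python3 -m pendant '[0,0,0,0,0,-0.17,0.0918,0,0,0,0,0,-0.17,0.0918,0,0,0,0,0,-0.17,0.0918,0,0,0,0,0,-0.17,0.0918,0,0,0,0,0,-0.17,0.0918,0,0,0,0,0,-0.17,0.0918,0,0,0,0,0,-0.17,0.0918,0,0,0,0,0,-0.17,0.0918,0,0,0,0,0,-0.16,0.0918,0,0,0,0,0,0,0.0918]'
cat > st.py <<'E'
from h import *
s=observe();M=R.from_rotvec(s["ee_rot"]).as_matrix();p=s["position"];T=M.T@np.c_[xl,yl,[0,0,1]]
print("t",s["clock"],"TCP lap",w2l(p).round(4),"F",s["force"].round(2),"w",s["width"])
print("laptop x,y,z axes in tool (cols):\n",T.round(3))
E
python3 st.py; python3 - <<'E'
from h import *
cv2.imwrite("pics/w1.png",get_image("wrist")[:,:,::-1])
E
```

```text
clock: 1.35
position: [0.5025, -0.0541, 0.2376]
ee_rot: [3.068, 0.677, -0.0]
force: [1.0, -1.1, -0.7]
width: 1.002
gripper_force: 0.0
clock: 2.6
position: [0.5019, -0.0558, 0.2374]
ee_rot: [-1.758, -2.603, 0.0]
force: [0.2, 0.5, -0.8]
width: 1.001
gripper_force: 0.0
t 2.6 TCP lap [-0.0359 -0.0702  0.2374] F [ 0.16  0.47 -0.8 ] w 1.0010735574669976
laptop x,y,z axes in tool (cols):
 [[ 0.003  1.     0.   ]
 [ 1.    -0.003 -0.001]
 [-0.001  0.    -1.   ]]
```

View pics/w1.png

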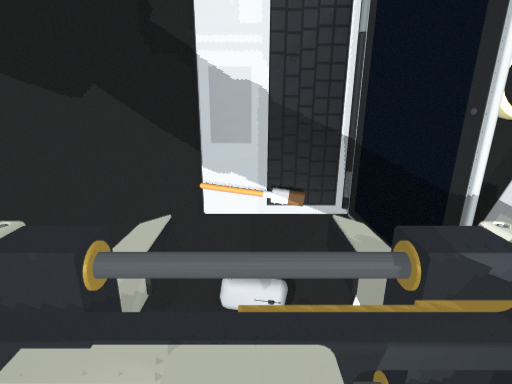

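Wrist view: brush tail at (201,186), hair tip at (304,198), laptop right edge at row ~212 from (205,213) to (349,213). The fingers straddle columns 130–375.

```bash
python3 - <<'E'
from h import *
s=observe();P=(s["position"],s["ee_rot"])
for n,uv,z in[("tail",(201,186),.02),("head",(304,198),.02),("headL",(304,190),.02),("FR",(205,213),.016),("BR",(349,213),.016)]:print(n,w2l(ray("wrist",uv,z,P)).round(4))
E
```

```text
tail [-0.1036 -0.1033  0.02  ]
head [ 0.0348 -0.1208  0.02  ]
headL [ 0.0343 -0.1095  0.02  ]
FR [-0.1009 -0.1437  0.016 ]
BR [ 0.0992 -0.1445  0.016 ]
```

```bash
python3 -m pendant '[0,0,0.035,0,0,0,0.0918,0,0,0.035,0,0,0,0.0918,0,0,0.035,0,0,0,0.0918,0,0,0.035,0,0,0,0.0918,0,0,0.03,0,0,0,0.0918,0,0,0.02,0,0,0,0.0918,0,0,0,0,0,0,0.0918]'; python3 -m pendant '[0,0,0.006,0,0,0,0.0918,0,0,0.005,0,0,0,0.0918,0,0,0.002,0,0,0,0.0918,0,0,0.0015,0,0,0,0.0918,0,0,0,0,0,0,0.0918]'; python3 st.py
```

```text
clock: 3.52
position: [0.5011, -0.0556, 0.0466]
ee_rot: [-1.759, -2.6, 0.003]
force: [0.0, 0.1, -0.5]
width: 0.999
gripper_force: 0.0
clock: 4.15
position: [0.5022, -0.0557, 0.0333]
ee_rot: [1.757, 2.604, -0.0]
force: [-0.1, 0.4, 0.6]
width: 0.998
gripper_force: 0.0
t 4.15 TCP lap [-0.0356 -0.0703  0.0333] F [-0.13  0.4   0.64] w 0.9981723518496362
laptop x,y,z axes in tool (cols):
 [[ 0.002  1.    -0.   ]
 [ 1.    -0.002 -0.   ]
 [-0.    -0.    -1.   ]]
```

```bash
python3 -m pendant '[0,0,0.0025,0,0,0,0.0918,0,0,0,0,0,0,0.0918,-0.005,0,0,0,0,0,0.0918,-0.005,0,0,0,0,0,0.0918,-0.005,0,0,0,0,0,0.0918,-0.005,0,0,0,0,0,0.0918,-0.005,0,0,0,0,0,0.0918,-0.005,0,0,0,0,0,0.0918]'; python3 st.py; python3 -m pendant '[-0.004,0,0,0,0,0,0.0918,-0.004,0,0,0,0,0,0.0918,-0.004,0,0,0,0,0,0.0918,-0.004,0,0,0,0,0,0.0918,0,0,0,0,0,0,0.0918]';python3 st.py;  python3 - <<'E'
from h import *
cv2.imwrite("pics/w2.png",get_image("wrist")[:,:,::-1])
c=get_image("top")[:,:,::-1][145:255,185:335];cv2.imwrite("pics/t2.png",cv2.resize(c,None,fx=4,fy=4))
E
```

```text
clock: 5.15
position: [0.5135, -0.0839, 0.0307]
ee_rot: [-1.757, -2.604, 0.0]
force: [0.0, 0.1, 0.8]
width: 1.0
gripper_force: 0.1
t 5.15 TCP lap [-0.0356 -0.1006  0.0307] F [0.01 0.06 0.84] w 0.9999251165840928
laptop x,y,z axes in tool (cols):
 [[ 0.002  1.     0.   ]
 [ 1.    -0.002 -0.   ]
 [-0.     0.    -1.   ]]
clock: 5.78
position: [0.5196, -0.0988, 0.0307]
ee_rot: [1.757, 2.604, -0.0]
force: [-0.1, 0.5, -0.2]
width: 1.001
gripper_force: 0.0
t 5.775 TCP lap [-0.0356 -0.1167  0.0307] F [-0.06  0.51 -0.24] w 1.001198109251689
laptop x,y,z axes in tool (cols):
 [[ 0.002  1.    -0.   ]
 [ 1.    -0.002  0.   ]
 [ 0.    -0.    -1.   ]]
```

View pics/w2.png

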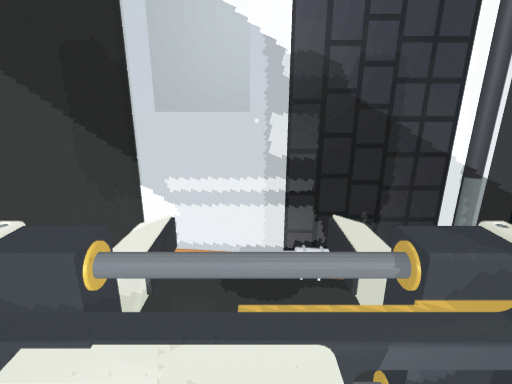

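The brush lies just ahead of both fingers (row ~250, columns 175–345), parallel to the edge and nearly at it, so I'll continue.

```bash
python3 -m pendant '[-0.004,0,0,0,0,0,0.0918,-0.004,0,0,0,0,0,0.0918,-0.004,0,0,0,0,0,0.0918,-0.004,0,0,0,0,0,0.0918,-0.004,0,0,0,0,0,0.0918,-0.004,0,0,0,0,0,0.0918,-0.004,0,0,0,0,0,0.0918,-0.004,0,0,0,0,0,0.0918,-0.004,0,0,0,0,0,0.0918,-0.004,0,0,0,0,0,0.0918]';python3 -m pendant '[0,0,0,0,0,0,0.0918,0.03,0,-0.03,0,0,0,0.0918,0.03,0,-0.05,0,0,0,0.0918,0.03,0,-0.05,0,0,0,0.0918,0.03,0,-0.05,0,0,0,0.0918,0,0,-0.02,0,0,0,0.0918,0,0,0,0,0,0,0.0918]'; python3 st.py;  python3 - <<'E'
from h import *
cv2.imwrite("pics/w3.png",get_image("wrist")[:,:,::-1])
E
```

```text
clock: 7.12
position: [0.5345, -0.1357, 0.0307]
ee_rot: [1.757, 2.604, -0.0]
force: [-0.5, 0.8, 0.5]
width: 1.0
gripper_force: 0.0
clock: 8.0
position: [0.4902, -0.0238, 0.2322]
ee_rot: [1.754, 2.602, 0.002]
force: [0.6, -0.7, -0.3]
width: 0.998
gripper_force: 0.0
t 8.0 TCP lap [-0.0346 -0.0362  0.2322] F [ 0.57 -0.74 -0.31] w 0.9975651930289873
laptop x,y,z axes in tool (cols):
 [[ 0.001  1.    -0.002]
 [ 1.    -0.001  0.003]
 [ 0.003 -0.002 -1.   ]]
```

View pics/w3.png

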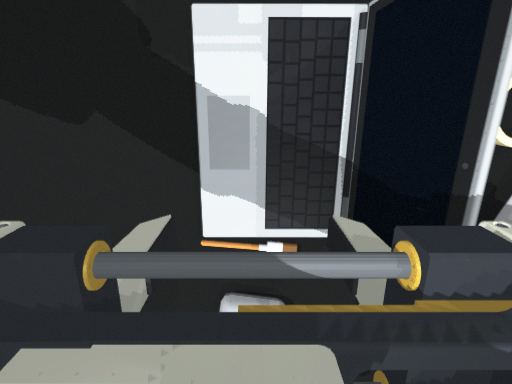

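The brush now lies off the right edge: tail (201,243), head (298,248), laptop edge at row ~238. I'll check clearance at table height.

```bash
python3 - <<'E'
from h import *
s=observe();P=(s["position"],s["ee_rot"])
for n,uv,z in[("tail",(201,243),.004),("tail_hi",(201,243),.02),("head",(298,248),.004),("headL",(298,243),.004),("FR",(203,238),.016),("BR",(335,236),.016),("FL",(191,5),.016)]:print(n,w2l(ray("wrist",uv,z,P)).round(4))
t=get_image("top")[:,:,::-1][145:255,185:335];cv2.imwrite("pics/t3.png",cv2.resize(t,None,fx=5,fy=5,interpolation=cv2.INTER_CUBIC))
E
```

```text
tail [-0.109  -0.1594  0.004 ]
tail_hi [-0.1059 -0.1509  0.02  ]
head [ 0.0326 -0.1677  0.004 ]
headL [ 0.0322 -0.1596  0.004 ]
FR [-0.1035 -0.1453  0.016 ]
BR [ 0.0813 -0.1423  0.016 ]
FL [-0.103  0.142  0.016]
```

View pics/t3.png

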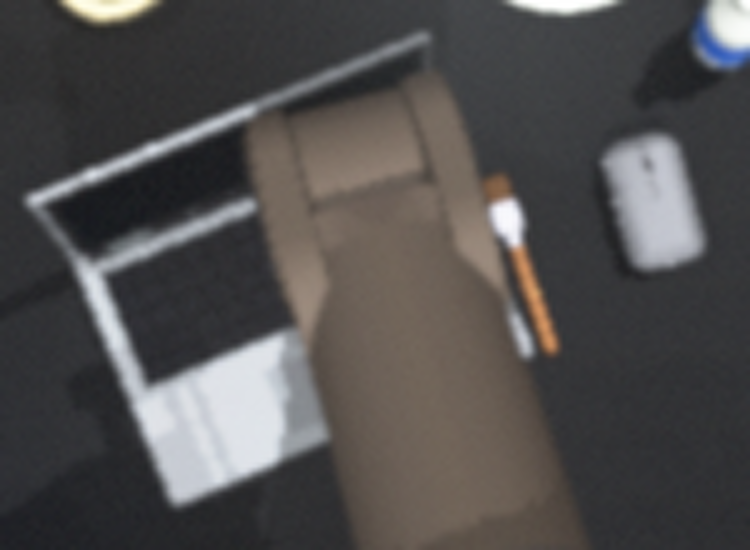

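```bash
python3 -m pendant '[0.012,0,-0.035,0,0,0,0,0.012,0,-0.035,0,0,0,0,0.012,0.04,0,0,0,0,0,0,0.04,0,0,0,0,0,0,0.04,0,0,0,0,0,0,0.04,0,0,0,0,0,0,0.04,0,0,0,0,0,0,0,0,0,0,0,0]' 5; python3 st.py; python3 - <<'E'
from h import *
# arc: tool-frame steps (dy=lap x, dz=-lap z) over 10 segments
r=.18;th=np.linspace(1.65,0,11)
C=np.c_[.0955-r*np.cos(th)+.0065*np.sin(th)+.019,.0175+r*np.sin(th)+.0065*np.cos(th)+.011]
print(C.round(4));print((np.diff(C,axis=0)*[1,-1]/5).round(4))
E
```

```text
clock: 9.1
position: [0.6625, 0.085, 0.297]
ee_rot: [-1.754, -2.602, 0.003]
force: [0.2, -0.1, -0.1]
width: 0.179
gripper_force: 0.0
t 9.1 TCP lap [ 1.659e-01 -2.000e-04  2.970e-01] F [ 0.18 -0.07 -0.1 ] w 0.17944376026048428
laptop x,y,z axes in tool (cols):
 [[ 0.001  1.     0.002]
 [ 1.    -0.001 -0.004]
 [-0.004  0.002 -1.   ]]
[[ 0.1352  0.2074]
 [ 0.1056  0.2084]
 [ 0.0761  0.2045]
 [ 0.0477  0.1958]
 [ 0.0212  0.1826]
 [-0.0029  0.1651]
 [-0.0237  0.144 ]
 [-0.0408  0.1197]
 [-0.0537  0.093 ]
 [-0.062   0.0645]
 [-0.0655  0.035 ]]
[[-0.0059 -0.0002]
 [-0.0059  0.0008]
 [-0.0057  0.0017]
 [-0.0053  0.0026]
 [-0.0048  0.0035]
 [-0.0042  0.0042]
 [-0.0034  0.0049]
 [-0.0026  0.0053]
 [-0.0017  0.0057]
 [-0.0007  0.0059]]
```

```bash
python3 -m pendant '[0,0,0.03,0,0,0,0,0,0,0.03,0,0,0,0,0,0,0.03,0,0,0,0,0,0,0,0,0,0,0,0,-0.01,0,0,0,0,0,0,-0.006,0,0,0,0,0,0,-0.006,0,0,0,0,0,0,-0.006,0,0,0,0,0]' && python3 st.py && python3 -m pendant '[0,-0.006,0,0,0,0,0,0,-0.006,0,0,0,0,0,0,-0.006,0,0,0,0,0,0,-0.006,0,0,0,0,0,0,-0.006,0,0,0,0,0]' && python3 st.py; python3 - <<'E'
from h import *
cv2.imwrite("pics/s4.png",cv2.resize(get_image("scene")[90:250,180:400,::-1],None,fx=3,fy=3))
E
```

```text
clock: 10.1
position: [0.6352, 0.0734, 0.2113]
ee_rot: [1.757, 2.604, 0.001]
force: [0.7, 0.4, -0.0]
width: 0.007
gripper_force: 0.0
t 10.1 TCP lap [ 0.1362 -0.0006  0.2113] F [ 0.65  0.39 -0.02] w 0.007101275926107673
laptop x,y,z axes in tool (cols):
 [[ 0.002  1.    -0.   ]
 [ 1.    -0.002  0.001]
 [ 0.001 -0.    -1.   ]]
clock: 10.72
position: [0.6078, 0.0625, 0.2113]
ee_rot: [1.756, 2.604, 0.002]
force: [2.9, 1.0, 4.3]
width: 0.001
gripper_force: 2.6
t 10.725 TCP lap [ 0.1067 -0.0004  0.2113] F [2.86 1.02 4.3 ] w 0.0011240047022098999
laptop x,y,z axes in tool (cols):
 [[ 0.001  1.    -0.   ]
 [ 1.    -0.001  0.001]
 [ 0.001 -0.    -1.   ]]
```

View pics/s4.png

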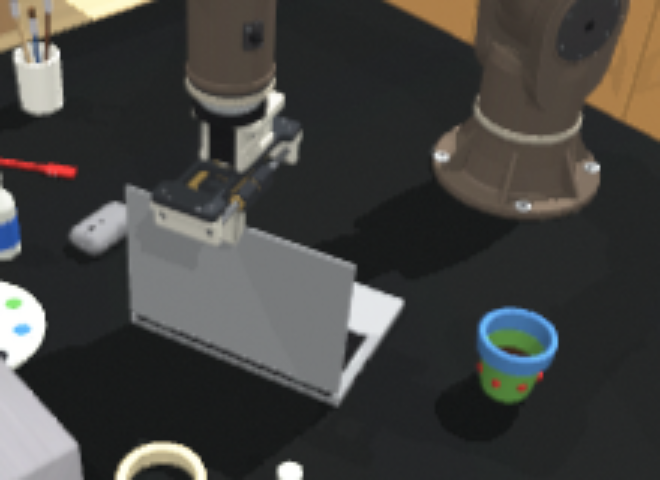

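The closed fingers are behind the screen's top edge, at about (225,235) in the crop, and are pushing it forward. The base hasn't shifted.

```bash
python3 -m pendant '[0,-0.006,0.001,0,0,0,0,0,-0.006,0.001,0,0,0,0,0,-0.006,0.001,0,0,0,0,0,-0.006,0.001,0,0,0,0,0,-0.006,0.001,0,0,0,0]' && python3 -m pendant '[0,-0.0057,0.0018,0,0,0,0,0,-0.0057,0.0018,0,0,0,0,0,-0.0057,0.0018,0,0,0,0,0,-0.0057,0.0018,0,0,0,0,0,-0.0057,0.0018,0,0,0,0]' && python3 st.py; python3 - <<'E'
from h import *
cv2.imwrite("pics/s5.png",cv2.resize(get_image("scene")[90:250,180:400,::-1],None,fx=3,fy=3))
E
```

```text
clock: 11.4
position: [0.5797, 0.0512, 0.2062]
ee_rot: [1.757, 2.604, 0.0]
force: [0.6, 0.4, 7.0]
width: 0.004
gripper_force: 2.7
clock: 12.02
position: [0.5529, 0.0403, 0.1965]
ee_rot: [-1.757, -2.604, 0.0]
force: [1.9, 1.5, 1.3]
width: 0.003
gripper_force: 0.9
t 12.025 TCP lap [ 0.0476 -0.0003  0.1965] F [1.88 1.49 1.27] w 0.0032897455551988922
laptop x,y,z axes in tool (cols):
 [[ 0.001  1.     0.   ]
 [ 1.    -0.001 -0.   ]
 [-0.     0.    -1.   ]]
```

Forces are low and the pose matches the planned arc, so I'll carry on.

```bash
python3 -m pendant '[0,-0.0053,0.0027,0,0,0,0,0,-0.0053,0.0027,0,0,0,0,0,-0.0053,0.0027,0,0,0,0,0,-0.0053,0.0027,0,0,0,0,0,-0.0053,0.0027,0,0,0,0,0,-0.0048,0.0035,0,0,0,0,0,-0.0048,0.0035,0,0,0,0,0,-0.0048,0.0035,0,0,0,0,0,-0.0048,0.0035,0,0,0,0,0,-0.0048,0.0035,0,0,0,0]' && python3 -m pendant '[0,-0.0042,0.0042,0,0,0,0,0,-0.0042,0.0042,0,0,0,0,0,-0.0042,0.0042,0,0,0,0,0,-0.0042,0.0042,0,0,0,0,0,-0.0042,0.0042,0,0,0,0,0,-0.0034,0.0049,0,0,0,0,0,-0.0034,0.0049,0,0,0,0,0,-0.0034,0.0049,0,0,0,0,0,-0.0034,0.0049,0,0,0,0,0,-0.0034,0.0049,0,0,0,0]' && python3 st.py; python3 - <<'E'
from h import *
cv2.imwrite("pics/s6.png",cv2.resize(get_image("scene")[90:250,180:400,::-1],None,fx=3,fy=3))
E
```

```text
clock: 13.32
position: [0.5063, 0.0214, 0.1655]
ee_rot: [1.757, 2.604, -0.0]
force: [0.7, -0.6, 1.7]
width: 0.007
gripper_force: 0.7
clock: 14.58
position: [0.471, 0.0072, 0.1198]
ee_rot: [-1.757, -2.604, 0.0]
force: [0.1, -0.0, 1.2]
width: 0.003
gripper_force: 0.6
t 14.575 TCP lap [-0.0407 -0.0002  0.1198] F [ 0.09 -0.02  1.24] w 0.003010065687509275
laptop x,y,z axes in tool (cols):
 [[ 0.001  1.     0.   ]
 [ 1.    -0.001 -0.   ]
 [-0.     0.    -1.   ]]
```

View pics/s6.png

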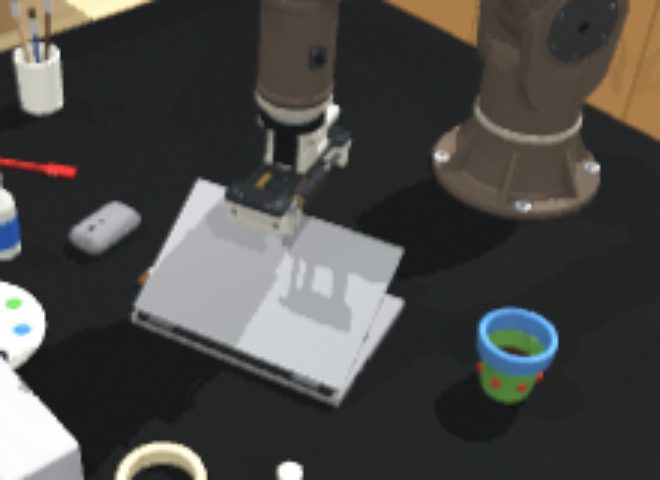

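The screen is about 0.5 rad from shut and following the fingers at about (260,215). The base corners have not moved (front right (403,302), rear (337,405)).

```bash
python3 -m pendant '[0,-0.0026,0.0053,0,0,0,0,0,-0.0026,0.0053,0,0,0,0,0,-0.0026,0.0053,0,0,0,0,0,-0.0026,0.0053,0,0,0,0,0,-0.0026,0.0053,0,0,0,0,0,-0.0017,0.0057,0,0,0,0,0,-0.0017,0.0057,0,0,0,0,0,-0.0017,0.0057,0,0,0,0,0,-0.0017,0.0057,0,0,0,0,0,-0.0017,0.0057,0,0,0,0]' && python3 -m pendant '[0,-0.0007,0.0056,0,0,0,0,0,-0.0007,0.0056,0,0,0,0,0,-0.0007,0.0056,0,0,0,0,0,-0.0007,0.0056,0,0,0,0,0,0,0.003,0,0,0,0,0,0,0.002,0,0,0,0,0,0,0,0,0,0,0]' && python3 st.py;python3 -m pendant '[0,0,0.001,0,0,0,0,0,0,0.001,0,0,0,0,0,0,0,0,0,0,0]';python3 -m pendant '[0,0,0.001,0,0,0,0,0,0,0,0,0,0,0]'
```

```text
clock: 15.88
position: [0.4515, -0.0007, 0.0649]
ee_rot: [1.757, 2.604, 0.001]
force: [1.1, 0.7, 0.8]
width: 0.008
gripper_force: 0.4
clock: 16.75
position: [0.4489, -0.0017, 0.0378]
ee_rot: [1.757, 2.604, 0.0]
force: [0.7, -0.6, -0.8]
width: 0.006
gripper_force: 0.0
t 16.75 TCP lap [-0.0646 -0.0002  0.0378] F [ 0.66 -0.59 -0.79] w 0.0063019114069689025
laptop x,y,z axes in tool (cols):
 [[ 0.001  1.     0.   ]
 [ 1.    -0.001  0.   ]
 [ 0.     0.    -1.   ]]
clock: 17.12
position: [0.4489, -0.0018, 0.0358]
ee_rot: [1.757, 2.604, 0.0]
force: [-0.8, 0.3, 0.5]
width: 0.01
gripper_force: 0.0
clock: 17.38
position: [0.4489, -0.0018, 0.0352]
ee_rot: [1.756, 2.604, -0.0]
force: [-1.9, -0.1, 9.1]
width: 0.009
gripper_force: 4.5
```

```bash
python3 -m pendant '[0,0,0,0,0,0,0,0,0,-0.004,0,0,0,0,0,0,-0.02,0,0,0,0,0,0,-0.05,0,0,0,0,0,0,-0.05,0,0,0,0,0,-0.05,-0.02,0,0,0,0,0,-0.05,0,0,0,0,0,0,-0.05,0,0,0,0,0,0,0,0,0,0,0,0]'; python3 - <<'E'
from h import *
a=get_image("scene")[90:250,180:400,::-1];b=get_image("top")[140:270,150:340,::-1]
a=cv2.resize(a,(715,520))[:, :400] if 0 else cv2.resize(a,(400,291));b=cv2.resize(b,(400,274))
w=cv2.resize(get_image("wrist")[:,:,::-1],(400,300))
o=np.zeros((591,800,3),np.uint8);o[:291,:400]=a;o[:274,400:]=b;o[291:,:400]=w;cv2.imwrite("pics/f.png",o)
E
```

```text
clock: 18.5
position: [0.306, -0.0593, 0.1785]
ee_rot: [-1.761, -2.601, 0.005]
force: [0.4, 0.6, 1.2]
width: 0.009
gripper_force: 0.0
```

View pics/f.png

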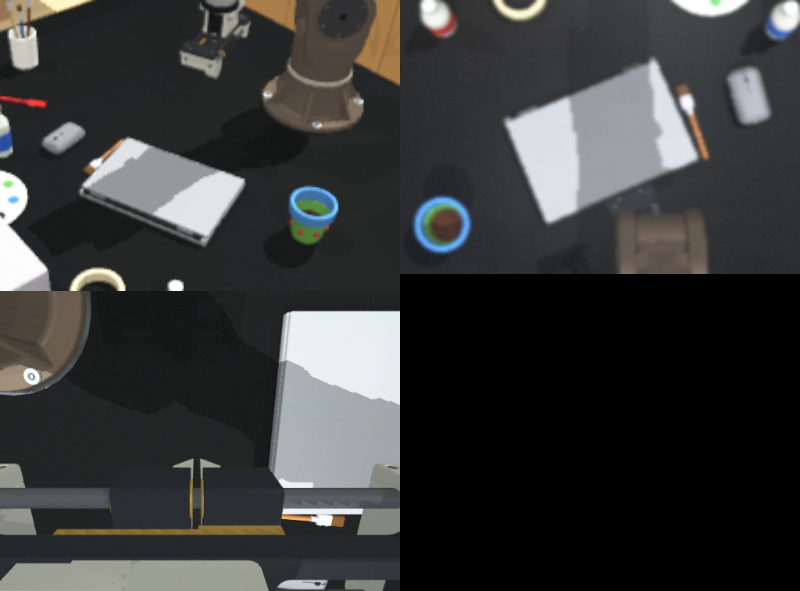

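The final views show the lid flat on the base and the brush lying on the table beside it (top view (692,122)). The mouse and pots are where they were, and the arm is clear.

```bash
python3 -c "
from cell import *
print(sign_off())"
```

```text
the job is handed in; nothing more can be done
None
```

I pushed the brush off the laptop's right side onto the table, pushed the screen fully shut with the base still in place and nothing else moved, and handed the job in at about 19 s.

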